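Hold a sleeve at the set height in the sprung ring cradle

TASK

Stand the yellow sleeve in the sprung ring of the little cradle fixture, then press it down against the spring until the ring's rim is level with the tip of the pointer on the post beside it, and finish while still holding it pressed down at that height. Do not let go at the end; press on the sleeve, not on the ring, and leave the pointer and everything else on the bench as it is.

Things in the scene. Friction and masses are not known exactly. Their poses are not given: they have to be found in the camera images.
- sleeve_1: Plain yellow metal tube standing upright and loose on the bench (the only such tube on the open bench top): 34 mm outside diameter, bore about 24 mm, 55 mm tall, open at both ends, both ends alike, about 0.12 kg (0.1 to 0.16). Origin at the centre of its lower end, z up its axis.
- cradle: The fixture, fixed to the bench: dark steel plate 110 (x) by 130 (y) by 12 mm thick, an aluminium ring on a coil spring above it, and an upright 10 mm post with a brass pointer. Origin under the ring's axis at bench height, z up; the plate runs from y -57 to +73 mm. The post stands 60 mm from the ring's axis on the cradle's +y side and ends 92 mm above the bench.
- ring_rim (a point): Centre of the rim (top edge) of the sprung aluminium ring cup, on its vertical axis, 85 mm above the bench while not pressed. The cup is 54 mm across, flaring to 62 mm at the rim; its bore is 40 mm, widening to about 48 mm at the mouth; its closed floor, on which the sleeve stands, lies 14 mm below the rim. It slides straight down only.
- spring_ring: The sprung ring cup itself; origin at the centre of its underside, 24 mm below the rim and 10 mm below the floor on which the sleeve stands, z up. It can be pressed down by up to 30 mm; the spring pushes it back up: 4.5 N at rest, rising by 0.2 N per mm to 10.5 N at the lower stop, so it does not sink under the sleeve's weight and comes up when let go.
- pointer_tip (a point): Tip of the brass pointer, at mid-thickness (the tip is 2 mm thick), 36 mm from the ring's axis, pointing at the ring. Its height above the bench is the height to which the rim must be pressed; it was set beforehand somewhere between 62 and 76 mm and differs from job to job. The pointer block (18 by 16 by 14 mm on the post, with a clamp knob behind) is stiff on its post but would shift if knocked.
- hammer: Bystander: hammer with wooden handle, 262 mm long, lying near the front edge; origin at its underside.
- pliers: Bystander: pliers with red handles, 182 mm long, lying to the right of the cradle; origin at their underside.
- tape_roll: Bystander: roll of brown tape, 100 mm across and 45 mm high, lying flat to the left; origin at the centre of its underside.
- bin_black: Bystander: black open bin of red rubber caps, 123 by 170 by 65 mm, at the back; origin at its underside.
- screwdriver_2: Bystander: blue-handled screwdriver, 182 mm long, lying at the right; origin at its underside.
- yellow_channel: Bystander: short yellow U channel, 130 by 50 by 28 mm, lying at the right; origin at its underside.

How it is judged (in metres and radians):
On the way:
1. the sleeve stands in the ring (horizontal distance between sleeve_1 and ring_rim below 0.005 m and z of sleeve_1 in the frame of ring_rim below -0.011 m and angle between sleeve_1's own z axis and vertical below 0.15 rad), for 0.1 s.
At the end, for the whole second after the job is handed in: The sleeve stands upright (within 0.12 rad) on the floor of the sprung ring, pressing on it with more than 3 N; the fingers are touching the sleeve and the ring's rim is held within 4 mm of the pointer tip's height, at rest, with neither fingers nor arm pressing on the ring itself (under 1 N) (z of ring_rim in the frame of pointer_tip between -0.004 and 0.004 m and horizontal distance between sleeve_1 and ring_rim below 0.005 m and z of sleeve_1 in the frame of ring_rim below -0.011 m and angle between sleeve_1's own z axis and vertical below 0.12 rad and linear speed of sleeve_1 below 0.02 m/s and contact force between sleeve_1 and spring_ring above 3 N and contact force between the fingers and sleeve_1 above 2 N and contact force between each of the arm, the fingers and spring_ring below 1 N); the arm keeps its last pose, push and grip.
It fails at once if the pointer is shifted on its post by more than 4 mm (distance of pointer_tip from where it was at the start of the episode above 0.004 m).
It fails at once if another thing is moved by more than 30 mm (distance of any of hammer, pliers, tape_roll, bin_black, screwdriver_2, yellow_channel from where it was at the start of the episode above 0.03 m).
It also fails if it takes over 40 s, if anything falls off the work surface, if the arm or the gripper's body presses on something with over 40 N, if the wrist force passes 120 N, or if a joint passes its speed limit or range.

ROBOT

A 6-joint arm with a two-finger parallel gripper is mounted at the origin on a cart in front of the work surface, level with it; the furniture and walls round the work are solid. World frame = base frame: x ahead of the robot, y to its left, z up, the work surface at z = 0. Lengths are in mm, angles in rad, forces in N, time in s.
With the tool pointing down it reaches from about 275 to 1000 mm from the base axis. Payload 8.4 kg.
Tool frame: the origin (TCP) lies midway between the tips of the shut fingers; the grasp point (between the pads) lies 19 mm behind it; z points along the fingers, y is the line along which they close (so a half turn about z gives the same grasp; the last joint's range is limited). The gripper opens to 85 mm and grips with 20 to 120 N. Pads are 22 mm wide; open, the fingers measure 114 mm over their backs; the gripper's body (76 mm by 85 mm) begins 54 mm behind the grasp point. The pads swing forward as they close: fully open they stand 13 mm farther back than shut.
Start: joints at [-1.218, 0.353, 1.633, -0, 1.155, -0.002], TCP at [217.125, -586.075, 231.281] pointing down, gripper open.
Joint ranges: [-2.63, 2.63], [-0.92, 2.1], [0.06, 2.66], [-1.3, 4.44], [0, 2.69], [-3.02, 3.02]. Speed limits (rad/s): [2.22, 2.22, 2.79, 3.14, 3.14, 3.14].

INTERFACE

Orientations are given as [roll, pitch, yaw] about the fixed x, y, z axes, in that order (R = Rz(yaw) Ry(pitch) Rx(roll)).
In Python, from rig import monitor, imaging, r gives the robot as it stands.
- The arm moves only by the tool drive_tool, never from a script. Its argument "plan" is a list of rows, each an object of numbers: "x", "y", "z": the shift along the tool's x, y, z in units of 50 mm (1.0 is 50 mm); "ax", "ay", "az": the turn, a rotation vector about the tool's x, y, z in units of 6 degrees (1.0 is 6 degrees); "hand": the finger opening in mm, from 0 to 85.4. In form: [{"x": .., "y": .., "z": .., "ax": .., "ay": .., "az": .., "hand": ..}, ...]. A call has 1 to 8 rows; each row is the pose to reach, as a shift and turn from the pose commanded when the call began, along the tool's axes at that moment; what a row does not reach only later rows make up. A row lasts 1/10 s, in which the tool goes at most 50 mm and 8.59 degrees, less where a joint would pass 70% of its speed; a pose out of reach is approached as far as the arm can. A call with a gripper value outside its range is refused whole. The fingers move at their own pace and stop on an object; "grip_force" is the grip in N (left out, the last holds). Time passes only in rows, so rows that repeat a pose let the fingers close. It gives the time, the measured TCP pose, the force, the opening and the grip force at its end, in the units of the state.
- monitor.sense(): the state, without advancing time (a new reading comes with each control period).
- imaging.grab_frame(name): name is "side" or "top" or "wrist"; returns the picture (420x560x3 uint8, red, green, blue); there is no depth.
- imaging.camera_info(name): a dict with "mtx" (3x3 intrinsics, pixels), "dist" ([k1, k2, p1, p2, k3] as OpenCV has them; the pictures are not rectified), "R" (3x3) and "t" (3): a world point X has camera coordinates R X + t. Camera axes: x right, y down, z forward; pixel columns grow to the right and rows downward; lengths in mm; the calibration is good to about 2 mm. A picture is of the moment at which its call begins: read the wrist's pose just before it. camera_info takes no time and is no camera call; for the wrist camera it gives the pose at the moment of the call.
- r.sign_off(): hands the job in; it is judged then, once.
The state is a dict: "clock": time; "qpos": joint angles; "qvel": joint speeds; "joint_efforts": joint torques, N m; "eef_pos": TCP position; "tcp_rot": TCP orientation; "contact_force": force on the tool from outside, world axes, zero at the start; "wrist_torque": the same for the moment, N m; "opening": opening from 0.0 (shut) to 1.0 (fully open); "grasp_force": force on a finger pad.
Only numpy, scipy, OpenCV 4.12 (cv2) and the standard library are available. Lean on these libraries where they do the work, as an engineer would, in place of code of your own. Each camera call takes 0.05 s, during which the arm holds its last target. There are 200 camera calls.

## Working session

There is one attempt and no reset: what is moved stays moved. The work goes in short steps, Python scripts to look and compute and a tool call to move; the robot and the scene stay as the last step left them, time stands still between calls to the robot, and variables do not carry over. Pictures are saved under pics/ and viewed, at most 10 in all, crops included, and the job is handed in when it is done.

Besides the shell and the picture viewer there is one more tool, called as name([rows], argument=value, ...), one row to a line, values as JSON. drive_tool: Moves the arm, as the interface text tells. Its arguments: {"type":"object","properties":{"plan":{"type":"array","items":{"type":"object","properties":{"x":{"type":"number"},"y":{"type":"number"},"z":{"type":"number"},"ax":{"type":"number"},"ay":{"type":"number"},"az":{"type":"number"},"hand":{"type":"number"}}}},"grip_force":{"type":"number"}},"required":["plan"]}

```bash
mkdir -p pics; cat > h.py <<'E'
import numpy as np, cv2
from rig import monitor, imaging, r
def grab(n,name=None):
    ci=imaging.camera_info(n); im=imaging.grab_frame(n)
    if name: cv2.imwrite('pics/'+name,im[:,:,::-1])
    return im,ci
def A(ci): return np.array(ci['mtx'],float),np.array(ci['dist'],float),np.array(ci['R'],float),np.array(ci['t'],float)
def ray(ci,uv):
    K,d,R,t=A(ci); p=cv2.undistortPoints(np.array([[uv]],float),K,d)[0,0]
    return -R.T@t, R.T@np.array([p[0],p[1],1.])
def onz(ci,uv,z):
    c,v=ray(ci,uv); return c+v*(z-c[2])/v[2]
def proj(ci,X):
    K,d,R,t=A(ci); return cv2.projectPoints(np.array(X,float).reshape(-1,1,3),cv2.Rodrigues(R)[0],t,K,d)[0][:,0]
def tri(rs):
    M=np.zeros((3,3));b=np.zeros(3)
    for c,v in rs:
        v=v/np.linalg.norm(v);P=np.eye(3)-np.outer(v,v);M+=P;b+=P@c
    return np.linalg.solve(M,b)
E
python3 - <<'E'
from h import *
ims=[]
for n in ('top','side'):
    im,ci=grab(n,n+'0.png'); ims.append(im)
    print(n,-A(ci)[2].T@A(ci)[3], A(ci)[2][2])
    hsv=cv2.cvtColor(im,cv2.COLOR_RGB2HSV)
    m=cv2.inRange(hsv,(20,110,80),(35,255,255))
    k,l,s,c=cv2.connectedComponentsWithStats(m)
    for i in range(1,k):
        if s[i,4]>30: print(s[i],c[i],onz(ci,c[i],55))
print(monitor.sense())
E
```

```text
top [ 303.8170044   -25.04975571 1548.50939061] [ 0.16446468  0.00531583 -0.98636865]
[101  34  56  25 404] [126.89108911  45.52227723] [1176.23288418  562.22926858   55.        ]
[118  52  22  28 145] [128.6         61.69655172] [1109.65900536  550.41468917   55.        ]
[36 59  5  9 31] [37.64516129 63.32258065] [1106.09776883  900.85558138   55.        ]
[  0  64  24  15 175] [10.72       71.01142857] [1075.90945823 1003.09969322   55.        ]
[  26   77  159  108 5230] [117.96520076 136.33671128] [816.55851685 567.3370777   55.        ]
[ 16  97  16  59 381] [ 20.81102362 125.14173228] [859.7076287  936.16777589  55.        ]
[43 99 12  7 34] [ 48.26470588 102.23529412] [948.81200154 841.32343299  55.        ]
[ 40 106   9   6  31] [ 44.16129032 108.38709677] [924.67480051 854.32187779  55.        ]
[  4 128  11  13  78] [ 10.         133.56410256] [827.2947764  973.68040984  55.        ]
[ 41 190   9  14  65] [ 45.21538462 196.07692308] [593.98216712 814.88978319  55.        ]
[ 19 214  23   8 129] [ 28.72093023 217.82945736] [515.0788938  867.39943577  55.        ]
[379 216  
[... 1658 characters left out ...]
pos': array([-1.21841537e+00,  3.53587768e-01,  1.63407673e+00,  8.66042369e-07,
        1.15519172e+00, -2.38713845e-03]), 'qvel': array([ 8.77306459e-04, -2.38881755e-03, -3.55220882e-03, -2.24662975e-03,
        9.45927361e-05, -1.16775815e-03]), 'joint_efforts': array([ 7.35545345e-04, -6.06355762e+01, -3.42818749e+01, -8.59398006e-05,
        3.84074214e-03, -1.66570135e-05]), 'eef_pos': array([ 216.9656277 , -585.66798922,  230.62394439]), 'tcp_rot': array([-3.14032909e+00, -3.80817516e-06,  3.54767739e-01]), 'contact_force': array([ 1.04889971, -0.4767596 , -0.37272971]), 'wrist_torque': array([-0.00785156, -0.03824548, -0.06343887]), 'grasp_force': 0.0, 'opening': 0.9988500434812011}
```

View pics/top0.png

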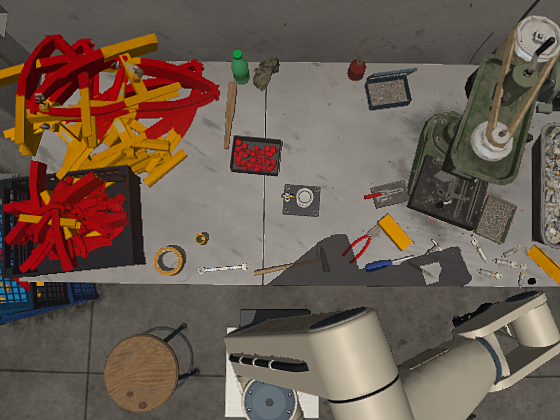

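View pics/side0.png

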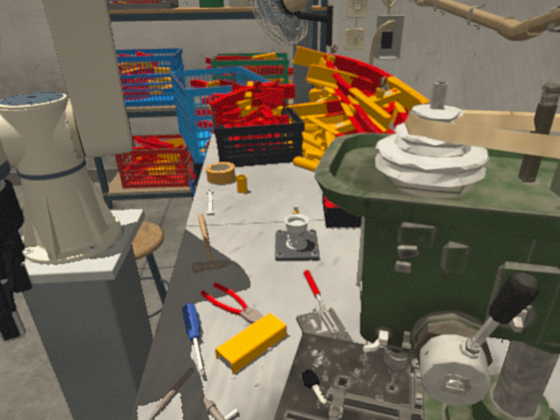

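Top view: the sleeve is at about (202,239), the ring at (304,199), and the pointer block at (288,198). Side view: sleeve (242,184), ring (296,222), pointer block (296,211).

```bash
python3 - <<'E'
from h import *
ct=imaging.camera_info('top');cs=imaging.camera_info('side')
t=cv2.cvtColor(cv2.imread('pics/top0.png'),cv2.COLOR_BGR2HSV);s=cv2.cvtColor(cv2.imread('pics/side0.png'),cv2.COLOR_BGR2HSV)
def comp(h,x0,y0,x1,y1):
    m=cv2.inRange(h[y0:y1,x0:x1],(12,100,40),(35,255,255)); ys,xs=np.nonzero(m); print(len(xs),xs.min()+x0,xs.max()+x0,ys.min()+y0,ys.max()+y0); return (xs.mean()+x0,ys.mean()+y0)
a=comp(t,190,228,215,250);b=comp(s,232,170,252,196)
print('sleeve',a,b,tri([ray(ct,a),ray(cs,b)]), onz(ct,a,40),onz(cs,b,27))
a=comp(t,278,188,294,208);b=comp(s,288,203,304,217)
print('pointer',a,b,tri([ray(ct,a),ray(cs,b)]))
print('ring',onz(ct,(304,199),85))
cw=imaging.camera_info('wrist');K,d,R,tt=A(cw);print('wrist cam',-R.T@tt,R,K)
T=cv2.imread('pics/top0.png')[175:255,190:330];S=cv2.imread('pics/side0.png')[170:270,230:330]
o=np.zeros((600,800,3),np.uint8)
T=cv2.resize(T,None,fx=3,fy=3,interpolation=cv2.INTER_CUBIC);S=cv2.resize(S,None,fx=3.6,fy=3.6,interpolation=cv2.INTER_CUBIC)
o[:T.shape[0],:T.shape[1]]=T;o[240:600,:360]=S;cv2.imwrite('pics/crop.png',o)
E
```

```text
83 195 207 234 244
216 232 247 170 192
sleeve (np.float64(200.73493975903614), np.float64(238.9879518072289)) (np.float64(240.10185185185185), np.float64(182.21759259259258)) [448.05947519 254.79362041  32.29284789] [448.77385528 253.55366008  40.        ] [445.97986807 266.26605999  27.        ]
26 285 293 193 198
18 292 298 210 213
pointer (np.float64(288.3076923076923), np.float64(195.8846153846154)) (np.float64(294.8333333333333), np.float64(211.55555555555554)) [598.55322614 -50.51870539  77.01151812]
ring [ 585.48012998 -104.30164059   85.        ]
wrist cam [ 280.62642846 -561.60286182  373.31097737] [[ 0.34824174 -0.9374042  -0.00103013]
 [-0.90267694 -0.33563665  0.2692998 ]
 [-0.25278851 -0.09285156 -0.96305584]] [[375.20876224   0.         278.91358646]
 [  0.         375.20876224 208.78064808]
 [  0.           0.           1.        ]]
```

View pics/crop.png

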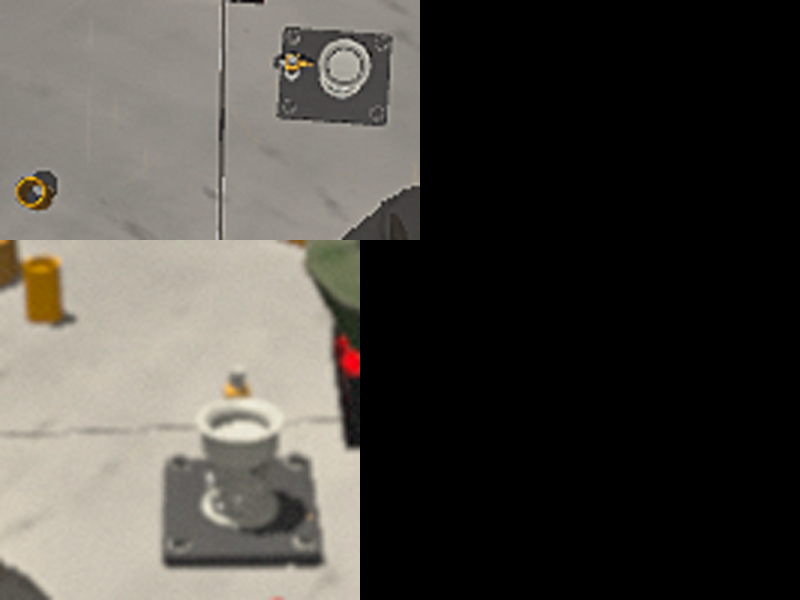

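The crop confirms it: the sleeve is upright and alone at the left, and the brass pointer is on the ring's +y side, pointing at the ring. I'm moving so the wrist camera looks at the cradle.

drive_tool([
  {"x": 8.3, "y": -5.8, "z": -0.2, "az": -11.6, "hand": 85},
  {"x": 8.3, "y": -5.8, "z": -0.2, "az": -11.6, "hand": 85},
  {"x": 8.3, "y": -5.8, "z": -0.2, "az": -11.6, "hand": 85},
  {"x": 8.3, "y": -5.8, "z": -0.2, "az": -11.6, "hand": 85},
  {"x": 8.3, "y": -5.8, "z": -0.2, "az": -11.6, "hand": 85},
  {"x": 8.3, "y": -5.8, "z": -0.2, "az": -11.6, "hand": 85},
  {"x": 8.3, "y": -5.8, "z": -0.2, "az": -11.6, "hand": 85},
  {"x": 8.3, "y": -5.8, "z": -0.2, "az": -11.6, "hand": 85},
])

```text
invalid input
```

drive_tool([
  {"x": 8.3, "y": -5.8, "z": -0.2, "ax": 0, "ay": 0, "az": -11.6, "hand": 85},
  {"x": 8.3, "y": -5.8, "z": -0.2, "ax": 0, "ay": 0, "az": -11.6, "hand": 85},
  {"x": 8.3, "y": -5.8, "z": -0.2, "ax": 0, "ay": 0, "az": -11.6, "hand": 85},
  {"x": 8.3, "y": -5.8, "z": -0.2, "ax": 0, "ay": 0, "az": -11.6, "hand": 85},
  {"x": 8.3, "y": -5.8, "z": -0.2, "ax": 0, "ay": 0, "az": -11.6, "hand": 85},
  {"x": 8.3, "y": -5.8, "z": -0.2, "ax": 0, "ay": 0, "az": -11.6, "hand": 85},
  {"x": 8.3, "y": -5.8, "z": -0.2, "ax": 0, "ay": 0, "az": -11.6, "hand": 85},
  {"x": 8.3, "y": -5.8, "z": -0.2, "ax": 0, "ay": 0, "az": -11.6, "hand": 85},
])

```text
clock: 0.9
eef_pos: [445.6, -255.5, 239.1]
tcp_rot: [-3.141, 0.0, 1.561]
contact_force: [0.3, -0.7, 0.2]
opening: 0.995
grasp_force: 0.0
```

drive_tool([
  {"x": 0.9, "y": 0.6, "z": 0, "ax": 0, "ay": 0, "az": 0, "hand": 85},
  {"x": 1.6, "y": 1.1, "z": 0, "ax": 0, "ay": 0, "az": 0, "hand": 85},
  {"x": 1.6, "y": 1.1, "z": 0, "ax": 0, "ay": 0, "az": 0, "hand": 85},
  {"x": 1.6, "y": 1.1, "z": 0, "ax": 0, "ay": 0, "az": 0, "hand": 85},
])

```text
clock: 1.3
eef_pos: [501.4, -177.3, 238.8]
tcp_rot: [-3.141, 0.0, 1.558]
contact_force: [1.1, -0.4, -0.7]
opening: 0.992
grasp_force: 0.0
```

```bash
python3 - <<'E'
from h import *
im,ci=grab('wrist','w1.png'); import pickle; pickle.dump(ci,open('w1.pkl','wb'))
print(monitor.sense()['eef_pos'],monitor.sense()['tcp_rot'])
E
```

```text
[ 500.8040023  -178.19925167  238.81323956] [-3.14052456e+00  1.01266750e-04  1.55593618e+00]
```

drive_tool([
  {"x": 0, "y": 0.9, "z": 0, "ax": 0, "ay": 0, "az": 0, "hand": 85},
  {"x": 0, "y": 1.8, "z": 0, "ax": 0, "ay": 0, "az": 0, "hand": 85},
  {"x": 0, "y": 2.7, "z": 0, "ax": 0, "ay": 0, "az": 0, "hand": 85},
  {"x": 0, "y": 3.2, "z": 0, "ax": 0, "ay": 0, "az": 0, "hand": 85},
  {"x": 0, "y": 3.2, "z": 0, "ax": 0, "ay": 0, "az": 0, "hand": 85},
  {"x": 0, "y": 3.2, "z": 0, "ax": 0, "ay": 0, "az": 0, "hand": 85},
])

```text
clock: 1.95
eef_pos: [660.1, -182.3, 238.4]
tcp_rot: [-3.14, -0.0, 1.553]
contact_force: [1.0, -0.3, -0.6]
opening: 0.993
grasp_force: 0.0
```

```bash
python3 - <<'E'
from h import *
im,ci=grab('wrist','w2.png'); import pickle; pickle.dump(ci,open('w2.pkl','wb'))
print(monitor.sense()['eef_pos'],monitor.sense()['tcp_rot'])
a=cv2.imread('pics/w1.png')
for n in '12':
    c=pickle.load(open(f'w{n}.pkl','rb')); print(proj(c,[[585,-103,85],[595,-60,70]]))
E
```

```text
[ 659.68772251 -182.06343634  238.6688954 ] [-3.13993878e+00 -1.65912188e-04  1.55315346e+00]
[[386.89540051  96.77574502]
 [396.33180597  41.67743385]]
[[179.97641324  93.0304553 ]
 [193.88660806  37.13765518]]
```

View pics/w1.png

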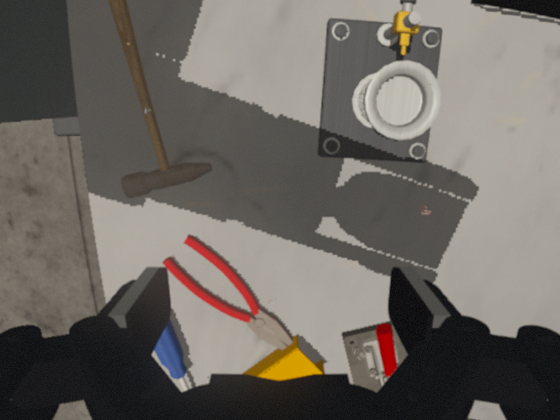

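View pics/w2.png

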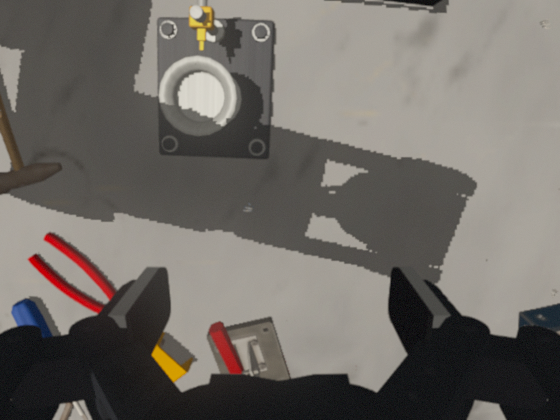

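In w1 the ring's rim is centred near (402,100) with the pointer tip near (403,54). In w2 the rim is near (200,96) and the tip near (202,48). Next I'll refine these points.

```bash
python3 - <<'E'
from h import *; import pickle
o=np.zeros((600,800,3),np.uint8); tips=[];ctr=[]
for k,(n,x0,y0) in enumerate((('1',345,5),('2',150,5))):
    im=cv2.imread(f'pics/w{n}.png'); ci=pickle.load(open(f'w{n}.pkl','rb')); hsv=cv2.cvtColor(im,cv2.COLOR_BGR2HSV)
    m=cv2.inRange(hsv[0:75,x0:x0+100],(12,110,40),(35,255,255)); ys,xs=np.nonzero(m)
    for y in range(ys.max()-16,ys.max()+1): print(y,[int(v)+x0 for v in (xs[ys==y].min(),xs[ys==y].max())],end=' ')
    y=ys.max(); tip=(xs[ys>=y-2].mean()+x0,y+.5); tips.append(tip); print('\ntip',tip)
    g=cv2.GaussianBlur(cv2.cvtColor(im,cv2.COLOR_BGR2GRAY),(3,3),0)
    c=cv2.resize(g[y0+45:y0+145,x0:x0+100],None,fx=4,fy=4,interpolation=cv2.INTER_CUBIC)
    h=cv2.HoughCircles(c,cv2.HOUGH_GRADIENT,1.2,20,param1=80,param2=25,minRadius=130,maxRadius=190)
    print(None if h is None else [( (a/4+x0).round(1),(b/4+y0+45).round(1),(r/4).round(1)) for a,b,r in h[0][:4]])
    cr=cv2.resize(im[y0:y0+150,x0:x0+100],None,fx=4,fy=4,interpolation=cv2.INTER_CUBIC)
    for q in range(0,100,10): cv2.putText(cr,str(x0+q),(q*4,8),0,.3,(0,255,0)); cv2.line(cr,(q*4,0),(q*4,600),(0,255,0) if q%50==0 else (0,90,0),1)
    for q in range(0,150,10): cv2.putText(cr,str(y0+q),(0,q*4),0,.3,(0,255,255)); cv2.line(cr,(0,q*4),(400,q*4),(0,255,255)if q%50==0 else (0,90,90),1)
    o[:600,400*k:400*k+400]=cr
cv2.imwrite('pics/z.png',o)
C=[pickle.load(open(f'w{n}.pkl','rb')) for n in '12']
print('tip',tri([ray(C[i],tips[i]) for i in (0,1)]))
E
```

```text
39 [399, 409] 40 [399, 409] 41 [399, 409] 42 [399, 409] 43 [399, 409] 44 [399, 409] 45 [399, 408] 46 [401, 407] 47 [401, 406] 48 [401, 406] 49 [400, 406] 50 [400, 406] 51 [400, 406] 52 [400, 405] 53 [400, 405] 54 [401, 404] 55 [402, 403] 
tip (np.float64(402.5), np.float64(55.5))
[(np.float32(405.4), np.float32(100.6), np.float32(40.3)), (np.float32(386.8), np.float32(100.0), np.float32(34.7)), (np.float32(400.6), np.float32(99.0), np.float32(40.6)), (np.float32(401.2), np.float32(104.2), np.float32(36.0))]
34 [197, 204] 35 [197, 204] 36 [197, 204] 37 [197, 204] 38 [197, 205] 39 [197, 205] 40 [198, 205] 41 [199, 203] 42 [199, 203] 43 [199, 203] 44 [199, 203] 45 [199, 203] 46 [199, 203] 47 [199, 203] 48 [199, 203] 49 [199, 203] 50 [201, 201] 
tip (np.float64(201.0), np.float64(50.5))
[(np.float32(197.2), np.float32(94.6), np.float32(38.4)), (np.float32(193.0), np.float32(98.2), np.float32(43.4)), (np.float32(193.4), np.float32(91.2), np.float32(34.1)), (np.float32(203.8), np.float32(95.4), np.float32(44.7))]
tip [600.22851319 -70.47932151  70.7115406 ]
```

View pics/z.png

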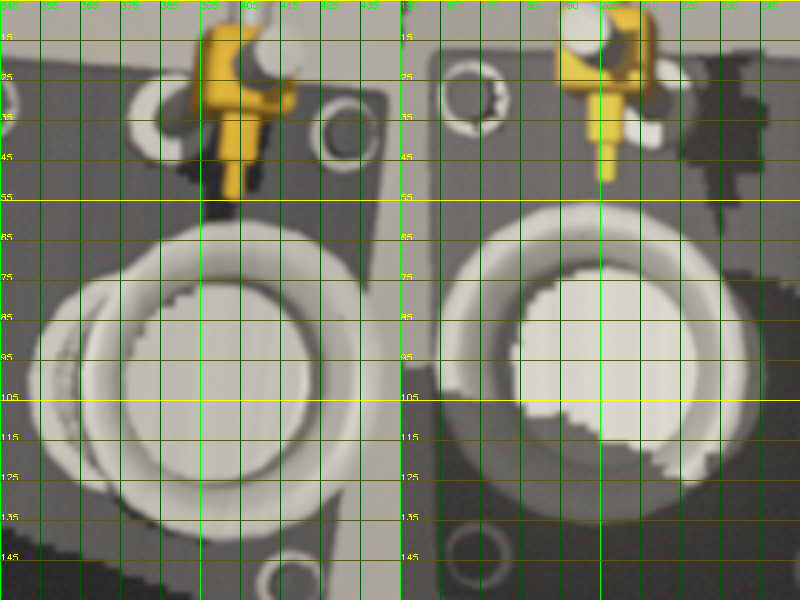

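```bash
python3 - <<'E'
from h import *; import pickle
C=[pickle.load(open(f'w{n}.pkl','rb')) for n in '12']
th=np.linspace(0,2*np.pi,200)
for c,u,e in zip(C,[(402.5,100),(198,95.6)],[(365.5,440,60,140),(159.3,236.3,55.7,135.5)]):
    p=onz(c,u,85); print('ring at z85',p)
    for z in (80,85):
      X=np.c_[p[0]+31*np.cos(th),p[1]+31*np.sin(th),0*th+z]; q=proj(c,X); print(z,q.min(0),q.max(0),e)
print(tri([ray(C[0],(402.5,100)),ray(C[1],(198,95.6))]))
print('tip',tri([ray(C[0],(402.7,55)),ray(C[1],(201.3,50.5))]))
print(onz(C[0],(402.7,55),70),onz(C[1],(201.3,50.5),70))
ct=imaging.camera_info('top');cs=imaging.camera_info('side')
p=tri([ray(C[0],(402.5,100)),ray(C[1],(198,95.6))])
print(proj(ct,[p,[600,-70,70]]),proj(cs,[p,[600,-70,70]]))
E
```

```text
ring at z85 [ 597.40362152 -105.34933565   85.        ]
80 [361.52087464  59.06562283] [438.7082216  139.60044519] (365.5, 440, 60, 140)
85 [362.8995972   58.32769052] [441.30275092 140.18790426] (365.5, 440, 60, 140)
ring at z85 [ 598.84247993 -105.36303789   85.        ]
80 [160.17887642  54.26787386] [239.01547101 135.74889729] (159.3, 236.3, 55.7, 135.5)
85 [158.19811452  53.4214982 ] [238.33189705 136.27057093] (159.3, 236.3, 55.7, 135.5)
[ 598.27439857 -105.30492125   82.29886729]
tip [600.42578099 -70.26284991  70.50031636]
[600.59239538 -70.0879708   70.        ] [600.32760002 -70.30685569  70.        ]
[[304.24909575 195.4997504 ]
 [293.88362697 195.61594134]] [[296.3245441  220.14897284]
 [295.69152845 217.58712723]]
```

drive_tool([
  {"x": 8.0, "y": -4.3, "z": 0.4, "ax": 0, "ay": 0, "az": -0.2, "hand": 85},
  {"x": 8.0, "y": -4.3, "z": 0.4, "ax": 0, "ay": 0, "az": -0.2, "hand": 85},
  {"x": 8.0, "y": -4.3, "z": 0.4, "ax": 0, "ay": 0, "az": -0.2, "hand": 85},
  {"x": 8.0, "y": -4.3, "z": 0.4, "ax": 0, "ay": 0, "az": -0.2, "hand": 85},
  {"x": 8.0, "y": -4.3, "z": 0.4, "ax": 0, "ay": 0, "az": -0.2, "hand": 85},
  {"x": 8.0, "y": -4.3, "z": 0.4, "ax": 0, "ay": 0, "az": -0.2, "hand": 85},
  {"x": 8.0, "y": -4.3, "z": 0.4, "ax": 0, "ay": 0, "az": -0.2, "hand": 85},
  {"x": 8.0, "y": -4.3, "z": 0.4, "ax": 0, "ay": 0, "az": -0.2, "hand": 85},
])

```text
clock: 2.8
eef_pos: [475.5, 174.3, 222.0]
tcp_rot: [3.141, -0.0, 1.574]
contact_force: [1.7, 0.2, -0.0]
opening: 0.993
grasp_force: 0.0
```

drive_tool([
  {"x": 1.0, "y": -0.5, "z": 0, "ax": 0, "ay": 0, "az": 0, "hand": 85},
  {"x": 1.0, "y": -0.5, "z": 0, "ax": 0, "ay": 0, "az": 0, "hand": 85},
  {"x": 1.0, "y": -0.5, "z": 0, "ax": 0, "ay": 0, "az": 0, "hand": 85},
  {"x": 1.0, "y": -0.5, "z": 0, "ax": 0, "ay": 0, "az": 0, "hand": 85},
])

```text
clock: 3.2
eef_pos: [452.4, 222.8, 221.8]
tcp_rot: [3.141, 0.0, 1.575]
contact_force: [0.6, 0.2, 0.3]
opening: 0.998
grasp_force: 0.0
```

```bash
python3 - <<'E'
from h import *
s=monitor.sense();im,ci=grab('wrist','w3.png')
print(s['eef_pos'],s['tcp_rot'])
hsv=cv2.cvtColor(im,cv2.COLOR_RGB2HSV); m=cv2.inRange(hsv,(12,110,50),(35,255,255))
k,l,st,c=cv2.connectedComponentsWithStats(m)
for i in range(1,k):
    if st[i,4]>150: print(st[i],c[i],onz(ci,c[i],55))
print(proj(ci,[[448,254,55],[448,254,0]]))
E
```

```text
[452.41747622 222.75810403 221.84131545] [3.14108853e+00 3.44079439e-04 1.57531618e+00]
[  0   0  27  53 783] [ 8.14814815 28.62324393] [229.17386218 357.29516509  55.        ]
[ 20   0  39  45 774] [34.89147287 19.36563307] [254.46815207 362.60676542  55.        ]
[ 122    0  126   78 3475] [192.13179856  43.71223022] [383.84282132 338.29908412  55.        ]
[540   0  20  32 331] [552.7673716   10.43504532] [675.70343335 374.69859648  55.        ]
[258 127  42  44 942] [278.23036093 150.66348195] [451.48315458 254.47862176  55.        ]
[178 335  22  52 227] [189.23348018 362.27312775] [364.01525767  45.85475495  55.        ]
[[273.99622111 151.22336513]
 [274.6625887  144.29930271]]
```

View pics/w3.png

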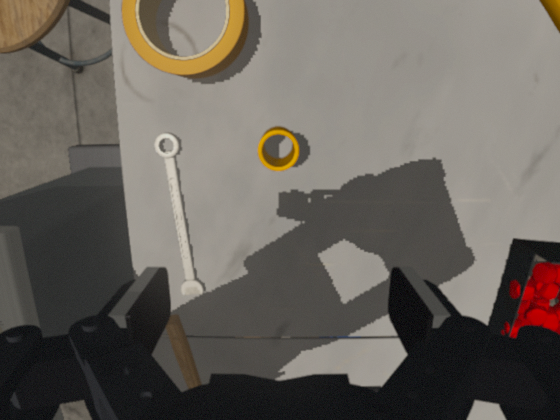

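The sleeve ring is at about (279,150) in w3, clear of the tape roll and bin. Going down to grasp it.

drive_tool([
  {"x": 0.63, "y": -0.01, "z": 0.8, "ax": 0, "ay": 0, "az": 0, "hand": 85},
  {"x": 0.63, "y": -0.01, "z": 1.7, "ax": 0, "ay": 0, "az": 0, "hand": 85},
  {"x": 0.63, "y": -0.01, "z": 2.5, "ax": 0, "ay": 0, "az": 0, "hand": 85},
  {"x": 0.63, "y": -0.01, "z": 3.1, "ax": 0, "ay": 0, "az": 0, "hand": 85},
  {"x": 0.63, "y": -0.01, "z": 3.6, "ax": 0, "ay": 0, "az": 0, "hand": 85},
  {"x": 0.63, "y": -0.01, "z": 3.9, "ax": 0, "ay": 0, "az": 0, "hand": 85},
  {"x": 0.63, "y": -0.01, "z": 3.9, "ax": 0, "ay": 0, "az": 0, "hand": 85},
  {"x": 0.63, "y": -0.01, "z": 3.9, "ax": 0, "ay": 0, "az": 0, "hand": 60},
])

```text
clock: 4.05
eef_pos: [452.4, 254.5, 26.8]
tcp_rot: [-3.141, 0.0, 1.574]
contact_force: [-0.3, -0.1, 0.5]
opening: 0.852
grasp_force: 0.0
```

drive_tool([
  {"x": 0, "y": 0, "z": 0, "ax": 0, "ay": 0, "az": 0, "hand": 45},
  {"x": 0, "y": 0, "z": 0, "ax": 0, "ay": 0, "az": 0, "hand": 36},
  {"x": 0, "y": 0, "z": 0, "ax": 0, "ay": 0, "az": 0, "hand": 25},
  {"x": 0, "y": 0, "z": 0, "ax": 0, "ay": 0, "az": 0, "hand": 20},
  {"x": 0, "y": 0, "z": 0, "ax": 0, "ay": 0, "az": 0, "hand": 20},
  {"x": 0, "y": 0, "z": 0, "ax": 0, "ay": 0, "az": 0, "hand": 20},
  {"x": 0, "y": 0, "z": 0, "ax": 0, "ay": 0, "az": 0, "hand": 20},
  {"x": 0, "y": 0, "z": 0, "ax": 0, "ay": 0, "az": 0, "hand": 20},
], grip_force=50)

```text
clock: 4.85
eef_pos: [452.6, 255.9, 27.7]
tcp_rot: [3.14, -0.001, 1.576]
contact_force: [0.6, -2.2, 6.6]
opening: 0.386
grasp_force: 49.1
```

drive_tool([
  {"x": 0, "y": 0, "z": -0.5, "ax": 0, "ay": 0, "az": 0, "hand": 20},
  {"x": 0, "y": 0, "z": -1.3, "ax": 0, "ay": 0, "az": 0, "hand": 20},
  {"x": 0, "y": 0, "z": -2.2, "ax": 0, "ay": 0, "az": 0, "hand": 20},
  {"x": -0.4, "y": 0.1, "z": -3.0, "ax": 0, "ay": 0, "az": 0, "hand": 20},
  {"x": -1.2, "y": 0.3, "z": -3.3, "ax": 0, "ay": 0, "az": 0, "hand": 20},
  {"x": -2.0, "y": 0.4, "z": -3.3, "ax": 0, "ay": 0, "az": 0, "hand": 20},
  {"x": -2.8, "y": 0.6, "z": -3.3, "ax": 0, "ay": 0, "az": 0, "hand": 20},
  {"x": -3.6, "y": 0.8, "z": -3.3, "ax": 0, "ay": 0, "az": 0, "hand": 20},
])

```text
clock: 5.65
eef_pos: [492.7, 74.3, 192.4]
tcp_rot: [3.14, -0.0, 1.576]
contact_force: [1.0, 1.6, -1.3]
opening: 0.386
grasp_force: 50.3
```

drive_tool([
  {"x": -0.8, "y": 0.2, "z": 0, "ax": 0, "ay": 0, "az": 0, "hand": 20},
  {"x": -1.6, "y": 0.4, "z": 0, "ax": 0, "ay": 0, "az": 0, "hand": 20},
  {"x": -2.4, "y": 0.6, "z": 0, "ax": 0, "ay": 0, "az": 0, "hand": 20},
  {"x": -3.2, "y": 0.8, "z": 0, "ax": 0, "ay": 0, "az": 0, "hand": 20},
  {"x": -4.0, "y": 0.9, "z": 0, "ax": 0, "ay": 0, "az": 0, "hand": 20},
  {"x": -4.6, "y": 0.9, "z": 0, "ax": 0, "ay": 0, "az": 0, "hand": 20},
  {"x": -4.7, "y": 0.9, "z": 0, "ax": 0, "ay": 0, "az": 0, "hand": 20},
  {"x": -4.7, "y": 0.9, "z": 0, "ax": 0, "ay": 0, "az": 0, "hand": 20},
])

```text
clock: 6.45
eef_pos: [538.5, -159.7, 191.7]
tcp_rot: [-3.142, -0.0, 1.574]
contact_force: [0.2, -0.7, -2.0]
opening: 0.381
grasp_force: 50.3
```

```bash
python3 - <<'E'
from h import *; import pickle
s=monitor.sense();im,ci=grab('wrist','w4.png'); pickle.dump(ci,open('w4.pkl','wb'))
print(s['eef_pos'],s['tcp_rot'],s['grasp_force'],s['opening'],proj(ci,[[598,-105.3,85],[600.4,-70.3,70.5]]))
E
```

```text
[ 538.51122133 -159.66299435  191.69243329] [-3.14158125e+00 -1.75488377e-04  1.57398082e+00] 50.303024629392894 0.3812568639631531 [[370.13211243 128.04085525]
 [371.40848081  74.61558973]]
```

drive_tool([
  {"x": 0, "y": 0.8, "z": 0, "ax": 0, "ay": 0, "az": 0, "hand": 20},
  {"x": 0, "y": 1.6, "z": 0, "ax": 0, "ay": 0, "az": 0, "hand": 20},
  {"x": 0, "y": 2.2, "z": 0, "ax": 0, "ay": 0, "az": 0, "hand": 20},
  {"x": 0, "y": 2.4, "z": 0, "ax": 0, "ay": 0, "az": 0, "hand": 20},
  {"x": 0, "y": 2.4, "z": 0, "ax": 0, "ay": 0, "az": 0, "hand": 20},
])

```text
clock: 7.0
eef_pos: [659.4, -156.9, 191.1]
tcp_rot: [-3.141, -0.0, 1.578]
contact_force: [-0.4, -1.2, -0.9]
opening: 0.384
grasp_force: 50.5
```

```bash
python3 - <<'E'
from h import *; import pickle
s=monitor.sense();im,ci=grab('wrist','w5.png'); pickle.dump(ci,open('w5.pkl','wb'))
print(s['eef_pos'],s['tcp_rot'],proj(ci,[[598,-105.3,85],[600.4,-70.3,70.5]]))
o=np.zeros((600,800,3),np.uint8)
for k,n in enumerate('45'):
    im=cv2.imread(f'pics/w{n}.png'); c=pickle.load(open(f'w{n}.pkl','rb')); p=proj(c,[[598,-105.3,85]])[0]
    x0=int(p[0])-60;y0=max(0,int(p[1])-85); cr=im[y0:y0+150,x0:x0+120]; print(n,x0,y0)
    cr=cv2.resize(cr,None,fx=3.3,fy=3.3,interpolation=cv2.INTER_CUBIC); o[:cr.shape[0],400*k:400*k+cr.shape[1]]=cr
    hsv=cv2.cvtColor(im,cv2.COLOR_BGR2HSV)[y0:y0+90,x0:x0+120]; m=cv2.inRange(hsv,(12,110,40),(35,255,255)); ys,xs=np.nonzero(m)
    for y in range(ys.max()-12,ys.max()+1): print(y+y0,[int(v)+x0 for v in (xs[ys==y].min(),xs[ys==y].max())] if (ys==y).any() else '',end=' ')
    print()
cv2.imwrite('pics/z2.png',o)
E
```

```text
[ 659.35253079 -156.87877666  191.14580381] [-3.14106660e+00 -3.01811875e-04  1.57772596e+00] [[186.75724954 131.33831826]
 [193.0960433   77.66110948]]
4 310 43
62 [367, 378] 63 [368, 378] 64 [369, 376] 65 [369, 375] 66 [369, 375] 67 [370, 375] 68 [370, 375] 69 [370, 375] 70 [369, 375] 71 [369, 375] 72 [369, 374] 73 [369, 374] 74 [370, 374] 
5 126 46
65 [188, 198] 66 [190, 197] 67 [191, 195] 68 [191, 195] 69 [191, 195] 70 [191, 195] 71 [191, 195] 72 [191, 195] 73 [191, 195] 74 [191, 195] 75 [191, 195] 76 [191, 195] 77 [193, 194]
```

View pics/z2.png

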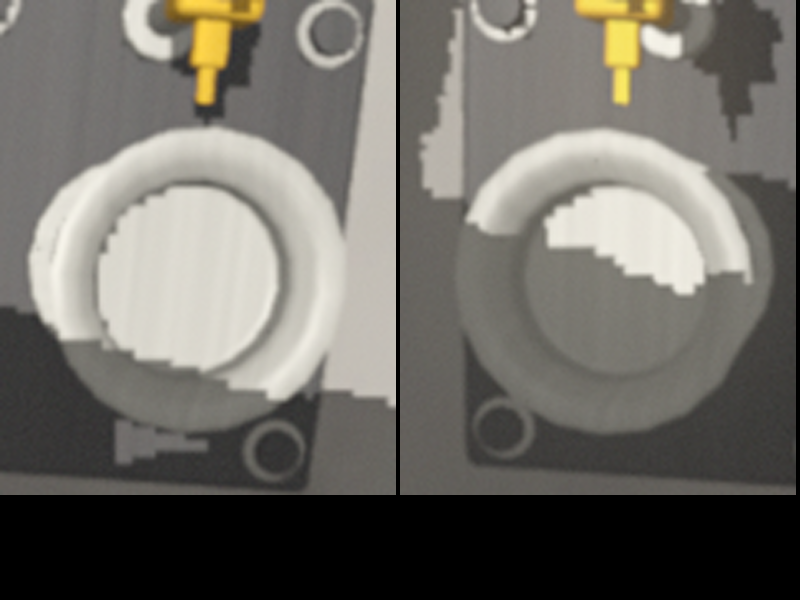

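The wrist views (z2) show the tip end at about (372,74.5) in w4 and (193,77.5) in w5, so its height is about 70.5 to 71.5 mm. The ring centre is at about (598,-105). I'm moving above the ring.

drive_tool([
  {"x": 0.5, "y": -0.6, "z": 0, "ax": 0, "ay": 0, "az": 0, "hand": 20},
  {"x": 1.0, "y": -1.2, "z": 0.2, "ax": 0, "ay": 0, "az": 0, "hand": 20},
  {"x": 1.04, "y": -1.21, "z": 0.7, "ax": 0, "ay": 0, "az": 0, "hand": 20},
  {"x": 1.04, "y": -1.21, "z": 1.2, "ax": 0, "ay": 0, "az": 0, "hand": 20},
  {"x": 1.04, "y": -1.21, "z": 1.3, "ax": 0, "ay": 0, "az": 0, "hand": 20},
  {"x": 1.04, "y": -1.21, "z": 1.3, "ax": 0, "ay": 0, "az": 0, "hand": 20},
])

```text
clock: 7.65
eef_pos: [596.6, -106.5, 126.3]
tcp_rot: [-3.139, -0.0, 1.576]
contact_force: [0.8, -1.1, -0.7]
opening: 0.385
grasp_force: 50.6
```

```bash
python3 - <<'E'
from h import *; import pickle
s=monitor.sense();im,ci=grab('wrist','w6.png'); pickle.dump(ci,open('w6.pkl','wb')); t=s['eef_pos']
sd,cs=grab('side','s6.png')
print(t,s['tcp_rot'],s['contact_force'])
pb=proj(cs,[[t[0],t[1],t[2]-27.5],[598.2,-105.2,85]]); print(pb, proj(ci,[[598.2,-105.2,85],[t[0],t[1],t[2]-27.5]]))
o=np.zeros((600,800,3),np.uint8)
c=cv2.resize(sd[170:270,245:345,::-1],None,fx=4,fy=4,interpolation=cv2.INTER_CUBIC);o[:400,:400]=c
c=cv2.resize(im[230:410,180:380,::-1],None,fx=2,fy=2);o[:360,400:800]=c
cv2.imwrite('pics/z3.png',o)
E
```

```text
[ 596.56927547 -106.53366525  126.2808032 ] [-3.13949175e+00 -3.63155931e-04  1.57577424e+00] [ 0.75003998 -1.06035633 -0.74914925]
[[295.67954921 214.57646626]
 [296.29038163 219.17856595]] [[282.86420567 238.28128787]
 [279.73135035 250.59551187]]
```

View pics/z3.png

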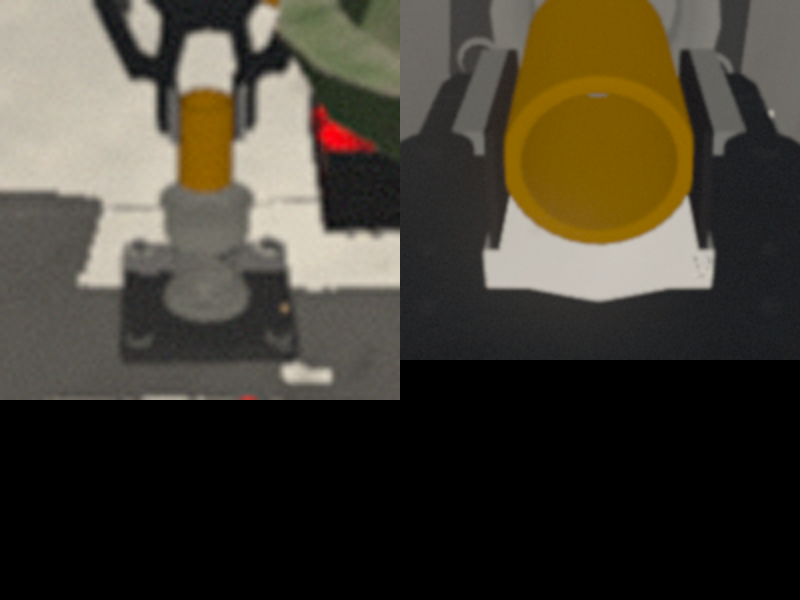

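Side crop: the sleeve is upright in the fingers over the ring. Wrist crop: the sleeve's top end is centred at about (279,309) and well gripped.

```bash
python3 - <<'E'
from h import *; import pickle
c=pickle.load(open('w6.pkl','rb')); print(onz(c,(279,309.5),126.3+27.5))
C=[pickle.load(open(f'w{n}.pkl','rb')) for n in '45']
print('tip',tri([ray(C[0],(371.9,74.6)),ray(C[1],(193.1,77.4))]),'ring',tri([ray(C[0],(370.3,127.7)),ray(C[1],(188,131))]))
E
```

```text
[ 596.28612713 -106.33851212  153.8       ]
tip [600.56743528 -70.25709076  71.20527914] ring [ 598.46999081 -105.17544785   83.46615893]
```

drive_tool([
  {"x": 0.03, "y": 0.04, "z": 0, "ax": 0, "ay": 0, "az": 0, "hand": 20},
  {"x": 0.03, "y": 0.04, "z": 0.2, "ax": 0, "ay": 0, "az": 0, "hand": 20},
  {"x": 0.03, "y": 0.04, "z": 0.3, "ax": 0, "ay": 0, "az": 0, "hand": 20},
  {"x": 0.03, "y": 0.04, "z": 0.4, "ax": 0, "ay": 0, "az": 0, "hand": 20},
  {"x": 0.03, "y": 0.04, "z": 0.5, "ax": 0, "ay": 0, "az": 0, "hand": 20},
  {"x": 0.03, "y": 0.04, "z": 0.5, "ax": 0, "ay": 0, "az": 0, "hand": 20},
])

```text
clock: 8.35
eef_pos: [599.4, -105.2, 100.5]
tcp_rot: [-3.14, -0.0, 1.576]
contact_force: [0.1, 0.1, -0.9]
opening: 0.385
grasp_force: 50.6
```

drive_tool([
  {"x": 0, "y": 0, "z": 0.04, "ax": 0, "ay": 0, "az": 0, "hand": 20},
  {"x": 0, "y": 0, "z": 0.08, "ax": 0, "ay": 0, "az": 0, "hand": 20},
  {"x": 0, "y": 0, "z": 0.08, "ax": 0, "ay": 0, "az": 0, "hand": 20},
  {"x": 0, "y": 0, "z": 0.08, "ax": 0, "ay": 0, "az": 0, "hand": 20},
])

```text
clock: 8.75
eef_pos: [600.2, -105.3, 97.9]
tcp_rot: [3.141, 0.0, 1.576]
contact_force: [-1.2, 0.3, 1.5]
opening: 0.381
grasp_force: 50.9
```

drive_tool([
  {"x": 0, "y": -0.02, "z": 0.02, "ax": 0, "ay": 0, "az": 0, "hand": 20},
  {"x": 0, "y": -0.02, "z": 0.04, "ax": 0, "ay": 0, "az": 0, "hand": 20},
  {"x": 0, "y": -0.02, "z": 0.04, "ax": 0, "ay": 0, "az": 0, "hand": 20},
  {"x": 0, "y": -0.02, "z": 0.04, "ax": 0, "ay": 0, "az": 0, "hand": 20},
])

```text
clock: 9.15
eef_pos: [599.7, -105.3, 95.9]
tcp_rot: [3.14, 0.0, 1.576]
contact_force: [1.9, -0.8, 2.7]
opening: 0.386
grasp_force: 50.9
```

drive_tool([
  {"x": 0, "y": 0, "z": 0.04, "ax": 0, "ay": 0, "az": 0, "hand": 20},
  {"x": 0, "y": 0, "z": 0.04, "ax": 0, "ay": 0, "az": 0, "hand": 20},
  {"x": 0, "y": 0, "z": 0.04, "ax": 0, "ay": 0, "az": 0, "hand": 20},
])

```text
clock: 9.45
eef_pos: [599.2, -105.3, 93.6]
tcp_rot: [3.141, 0.0, 1.576]
contact_force: [2.8, -0.8, 2.0]
opening: 0.382
grasp_force: 50.9
```

drive_tool([
  {"x": 0, "y": 0.01, "z": 0.05, "ax": 0, "ay": 0, "az": 0, "hand": 20},
  {"x": 0, "y": 0.01, "z": 0.1, "ax": 0, "ay": 0, "az": 0, "hand": 20},
  {"x": 0, "y": 0.01, "z": 0.15, "ax": 0, "ay": 0, "az": 0, "hand": 20},
  {"x": 0, "y": 0.01, "z": 0.18, "ax": 0, "ay": 0, "az": 0, "hand": 20},
  {"x": 0, "y": 0.01, "z": 0.18, "ax": 0, "ay": 0, "az": 0, "hand": 20},
  {"x": 0, "y": 0.01, "z": 0.18, "ax": 0, "ay": 0, "az": 0, "hand": 20},
])

```text
clock: 10.05
eef_pos: [599.4, -105.3, 84.5]
tcp_rot: [-3.141, 0.0, 1.576]
contact_force: [0.7, -1.2, 5.1]
opening: 0.383
grasp_force: 51.1
```

```bash
python3 - <<'E'
from h import *; import pickle
F=[];P=[]
for i in range(6):
    im,ci=grab('wrist' if i<1 else 'side',f'p{i}.png'); s=monitor.sense();F.append(s['contact_force']);P.append(s['eef_pos'])
    if i==0: pickle.dump(ci,open('p0.pkl','wb')); c0=ci
    else: cs=ci
print(np.mean(F,0),np.std(F,0),np.mean(P,0))
sd=np.mean([cv2.imread(f'pics/p{i}.png').astype(float) for i in range(1,6)],0).astype(np.uint8)
o=np.zeros((600,800,3),np.uint8)
o[:600,:400]=cv2.resize(sd[180:240,276:316],None,fx=10,fy=10,interpolation=cv2.INTER_CUBIC)
w=cv2.imread('pics/p0.png')[120:420,180:380]; o[:600,400:]=cv2.resize(w,None,fx=2,fy=2,interpolation=cv2.INTER_CUBIC)
cv2.imwrite('pics/z4.png',o)
print(proj(cs,[[598.3,-105.2,72],[598.3,-105.2,85],[598.3,-105.2-31,72],[598.3,-105.2-31,85],[598.3,-105.2+31,72],[600.5,-70.3,71]]))
print(proj(c0,[[598.3,-105.2,72],[598.3,-74.2,72],[600.5,-70.3,71]]))
E
```

```text
[-0.02811934 -0.31076025  4.76543161] [0.50580971 0.43619488 0.29279725] [ 599.35187176 -105.26982038   84.59277981]
[[296.33163298 223.7324891 ]
 [296.33059575 219.17670979]
 [297.54426336 230.0710643 ]
 [297.55078079 225.42823517]
 [295.1824271  217.72558556]
 [295.89597634 217.29390628]]
[[277.36115926 262.9995123 ]
 [277.70308956 195.80226127]
 [282.92796136 186.36518109]]
```

View pics/z4.png

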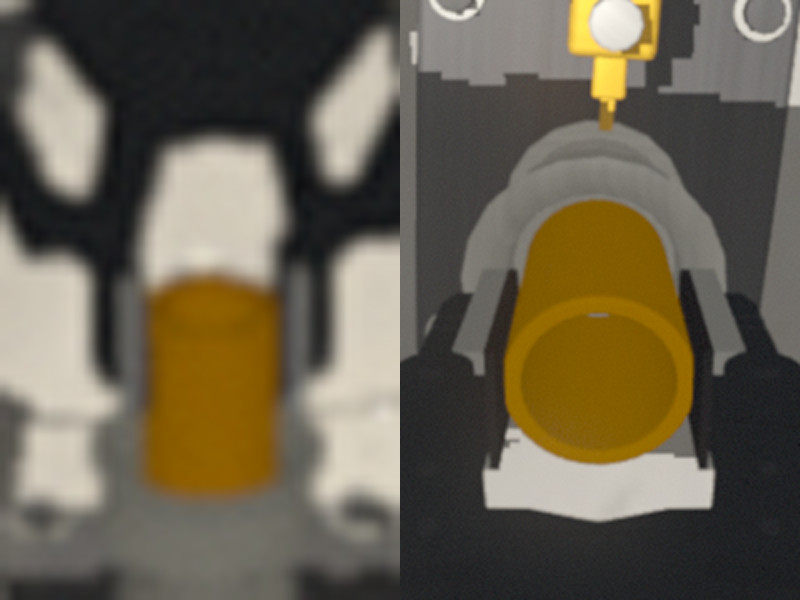

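Wrist crop: the tip is at (283,185), as predicted, so the pointer hasn't moved. The sleeve is seated and its top row hasn't shifted, so there's no slip. The rim's far edge is near row 198. Next I'll check the rim height from that edge.

```bash
python3 - <<'E'
from h import *; import pickle
c=pickle.load(open('p0.pkl','rb')); g=cv2.imread('pics/p0.png').astype(int)
for col in (262,270,292,296): print(col,[int(v) for v in g[176:226,col].mean(1)])
th=np.linspace(0,2*np.pi,721)
for z in (66,70,72,74,78,85):
    q=proj(c,np.c_[598.3+31*np.cos(th),-105.2+31*np.sin(th),0*th+z]); up=q[:360]
    b=proj(c,np.c_[598.3+24*np.cos(th),-105.2+24*np.sin(th),0*th+z])[:360]
    print(z,[round(float(up[np.argmin(abs(up[:,0]-k)),1]),1) for k in (262,270,292,296)],round(float(b[np.argmin(abs(b[:,0]-270)),1]),1),q.min(0).round(1),q.max(0).round(1))
E
```

```text
262 [68, 69, 71, 69, 68, 69, 84, 106, 122, 128, 128, 127, 130, 130, 127, 123, 119, 114, 112, 111, 107, 106, 105, 108, 121, 131, 131, 130, 128, 127, 123, 120, 124, 121, 119, 118, 116, 117, 114, 114, 114, 110, 109, 113, 119, 119, 113, 95, 79, 73]
270 [68, 69, 69, 68, 89, 111, 126, 128, 128, 128, 127, 127, 129, 129, 120, 116, 115, 113, 114, 107, 106, 103, 107, 118, 129, 130, 130, 128, 125, 124, 122, 122, 118, 119, 118, 116, 114, 111, 110, 111, 108, 113, 119, 120, 107, 89, 73, 74, 73, 73]
292 [62, 61, 64, 62, 62, 67, 84, 107, 124, 129, 128, 128, 128, 130, 128, 120, 115, 111, 111, 113, 110, 105, 104, 104, 113, 126, 132, 132, 131, 129, 124, 124, 123, 120, 122, 119, 119, 116, 116, 113, 113, 112, 111, 115, 119, 117, 105, 86, 73, 74]
296 [61, 62, 63, 61, 64, 61, 63, 70, 92, 116, 125, 126, 127, 130, 131, 128, 126, 123, 115, 112, 110, 106, 103, 102, 104, 116, 127, 129, 130, 127, 127, 125, 122, 121, 120, 120, 119, 117, 117, 115, 114, 113, 112, 111, 110, 116, 123, 119, 104, 82]
66 [194.3, 193.0, 194.0, 195.0] 208.3 [210.7 192.6] [344.1 316.1]
70 [196.3, 195.0, 196.2, 197.2] 210.8 [209.2 194.7] [345.6 320.6]
72 [197.4, 196.1, 197.3, 198.2] 212.1 [208.4 195.8] [346.3 322.9]
74 [198.5, 197.3, 198.3, 199.3] 213.3 [207.6 196.9] [347.1 325.3]
78 [200.8, 199.6, 200.7, 201.5] 216.0 [206.  199.3] [348.7 330.2]
85 [205.1, 204.0, 205.0, 205.9] 221.1 [202.9 203.6] [351.7 339.2]
```

```bash
python3 - <<'E'
from h import *; import pickle
c=pickle.load(open('p0.pkl','rb')); im=cv2.imread('pics/p0.png'); print('dist',c['dist'])
hsv=cv2.cvtColor(im,cv2.COLOR_BGR2HSV); m=cv2.inRange(hsv,(10,110,30),(35,255,255))
for row in (290,300,310,320,330): x=np.nonzero(m[row,200:360])[0]+200; print(row,x.min(),x.max())
y=np.nonzero(m[200:400,279])[0]+200; print('col279',y.min(),y.max())
th=np.linspace(0,2*np.pi,721)
for top in (20,24,27.5,30):
  q=proj(c,np.c_[599.3+17*np.cos(th),-105.3+17*np.sin(th),0*th+84.6+top]); print('top',top,q.min(0).round(1),q.max(0).round(1))
cs=imaging.camera_info('side')
S=np.mean([cv2.imread(f'pics/p{i}.png').astype(float) for i in range(1,6)],0).astype(np.uint8)
h=cv2.cvtColor(S,cv2.COLOR_BGR2HSV)[190:245,280:312]; ms=cv2.inRange(h,(10,130,40),(35,255,255)); ys,xs=np.nonzero(ms); print('side',xs.min()+280,xs.max()+280,ys.min()+190,ys.max()+190)
for base in (50,57,63):
  q=proj(cs,np.c_[599.3+17*np.cos(th),-105.3+17*np.sin(th),0*th+base+55]); e=proj(cs,[[598.3,-105.2-24,base+12],[598.3,-105.2-31,base+14]])
  print(base,'top rows',q.min(0).round(1),q.max(0).round(1),'near mouth/rim',e[:,1].round(1))
print('side pixel of z=112.. 1px mm', proj(cs,[[599,-105,112],[599,-105,102]])[:,1])
E
```

```text
dist [-0.10108823  0.          0.          0.          0.        ]
290 233 325
300 231 327
310 231 326
320 232 326
330 237 321
col279 220 351
top 20 [233.4 256.6] [326.1 338.9]
top 24 [232.1 261.2] [327.4 345.3]
top 27.5 [230.9 265.4] [328.7 351.1]
top 30 [230.  268.6] [329.6 355.5]
side 290 303 208 229
50 top rows [289.8 208.8] [303.7 215.4] near mouth/rim [232.1 232.9]
57 top rows [289.8 206.3] [303.7 212.8] near mouth/rim [229.7 230.4]
63 top rows [289.8 204.2] [303.7 210.6] near mouth/rim [227.5 228.3]
side pixel of z=112.. 1px mm [209.48525694 213.0838398 ]
```

The independent checks agree on a rim height of about 70–71 mm, and the pointer is at 71–72. I'll raise it 1 mm, settle and hand in.

drive_tool([
  {"x": 0, "y": -0.01, "z": -0.02, "ax": 0, "ay": 0, "az": 0, "hand": 20},
  {"x": 0, "y": -0.01, "z": -0.02, "ax": 0, "ay": 0, "az": 0, "hand": 20},
  {"x": 0, "y": -0.01, "z": -0.02, "ax": 0, "ay": 0, "az": 0, "hand": 20},
  {"x": 0, "y": -0.01, "z": -0.02, "ax": 0, "ay": 0, "az": 0, "hand": 20},
  {"x": 0, "y": -0.01, "z": -0.02, "ax": 0, "ay": 0, "az": 0, "hand": 20},
])

```text
clock: 10.85
eef_pos: [599.3, -105.3, 85.7]
tcp_rot: [3.141, 0.0, 1.576]
contact_force: [1.7, -1.6, 4.9]
opening: 0.382
grasp_force: 51.1
```

```bash
python3 - <<'E'
from h import *
s=monitor.sense(); print(s['eef_pos'],s['contact_force'],s['grasp_force'],s['clock'])
print(r.sign_off())
E
```

```text
[ 599.27950162 -105.2885767    85.68042846] [ 1.7246189  -1.61171067  4.92588238] 51.1083637586853 10.85
the job is handed in; nothing more can be done
None
```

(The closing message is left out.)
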